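# Fit the quarter-turn stop behind the clamped comb

## Task

Take the wooden stop out of its storage block and fit it in the bench channel behind the clamped comb: push its spring nut down through the channel's slot, give it a quarter turn clockwise (seen from above) and let it spring up so that its grooves catch the channel's lips. Then slide it along, still caught, until it bears firmly on the butt end of the comb's handle, without shoving the comb or shifting it in its jaws, and let go, leaving it caught and up against the comb. Force nothing and leave the other things on the bench alone.

Things in the scene. Friction and masses are not known exactly. Their poses are not given: they have to be found in the camera images.
- rail: zinc strut channel fixed on the bench, 360 mm long, 41 mm wide, 41 mm high, open side up, ends closed by black caps. Origin: centre of its underside; x across it, y along it (the comb lies towards -y), z up. Inside it is 36 mm wide, its floor at z = 2.5 mm.
- slot (a point): centre of the slot in the channel's top (z = 41 mm), axes as the channel. The slot is 22 mm wide (x = -11 to +11), over the whole length. Its lips have rounded upper edges and are turned down, ending in edges 2.5 mm thick (|x| = 11 to 13.5 mm), 7 mm below the top.
- clamp: saddle clamp fixed over the channel: two brown hardwood jaws, 86 mm across the channel, 64 mm along it, 46 mm high above it (brass wing nuts to 60 mm). Origin: centre of the lower jaw's underside, on the channel's top; axes as the channel. The comb lies flat between the jaws and belongs to this body.
- comb_butt (a point): centre of the flat butt end of the clamped comb's handle, 23 mm wide, 12 mm thick, its underside 17 mm above the channel's top. The handle stands out 66 mm from the jaws, over the channel, and its end faces the channel's +y; axes as the channel.
- comb (a joint): how far the clamped comb has shifted along the channel's +y in its jaws (m), 0 at the start. Friction alone holds it: a firm push of about 8 N on its end beds the stop, more than 12 N is a shove.
- block: light wooden storage block fixed on the bench, 100 x 120 mm, 56 mm high, with one long socket (37 x 23 mm, 53 mm deep, long side along the block's x) at its centre and four small empty holes. Origin: centre of its underside.
- stop_post (a point): centre of the stop's wooden post: 24 mm along its x (the grip faces), 26 mm along its y (the stop faces; either may meet the comb), 48 mm high, z up. The stop starts upright in the block's socket, hanging by its washer on the block's top, nut and spring inside; it weighs about 120 g. Caught in the channel, this point is 74 mm above the channel's underside.
- stop_washer (a point): centre of the underside of the round plate washer (34 mm across) under the post, 27 mm below the post's centre. Below it a 10 mm stud, 10 mm long, then the nut. Caught in the channel it stands 6 mm above the channel's top; pushed down 3 mm from there the nut is clear to turn, pushed down 6 mm the washer lands on the channel.
- stop: the stop's steel channel nut: 34 mm along x, 20.5 mm along y, 10 mm high; origin: centre of its underside, 47 mm below the post's centre. Two grooves along y in its top, 3 mm deep, 5 mm wide, 12 mm either side of the middle, take the lip edges. Two corners are cut: in the channel it turns clockwise only, to just past 90 degrees. Below it a 31 mm spring, 0.5 N/mm, with a 15 mm round foot.
- finished_comb: reddish-brown finished wooden comb lying flat on the bench, 192 x 41 x 11 mm; bystander.
- file: flat steel file with a wooden handle, 245 mm long, lying on the bench; bystander.
- wax_tin: green jar of wax with a brass lid, 72 mm across, 45 mm high; bystander.
Not all that is in view belongs to the job. There is more than one size of the stop; the one meant has the size given above.

How it is judged:
On the way, in this order (a step that is already met when the one before it is completed fails the run):
1. the nut has been pushed down through the slot, its top below the lips, long side along the channel (z of stop in the frame of rail between 0.015 and 0.025 m and x of stop in the frame of rail between -0.004 and 0.004 m and angle between the x axis of stop and the y axis of rail, either way round below 0.35 rad).
2. the nut has been turned across the channel and has sprung up so that both grooves hold the lips (z of stop in the frame of rail between 0.0255 and 0.0285 m and angle between the x axis of stop and the x axis of rail, either way round below 0.15 rad and angle between the z axis of stop and the z axis of rail, either way round below 0.1 rad and x of stop in the frame of rail between -0.003 and 0.003 m), for 0.2 s.
3. the caught stop bears firmly on the comb's butt, with more than 5 N (contact force between stop and clamp above 5 N and z of stop in the frame of rail above 0.0255 m and angle between the x axis of stop and the x axis of rail, either way round below 0.15 rad), for 0.2 s.
At the end, for the whole second after the job is handed in: the stop stands upright in the channel, its nut across it (within 0.15 rad) and sprung up on the lips (height within 1.5 mm), its face within 2 mm of the comb's butt, released and at rest; the comb shifted no more than 1.5 mm, the other things no more than 15 mm (all of step 2 and y of stop_post in the frame of comb_butt between 0.01 and 0.015 m and linear speed of stop below 0.01 m/s); the robot touches nothing.
It fails at once if the stop is shoved against the comb with more than 12 N (contact force between stop and clamp above 12 N).
It fails at once if the comb is shifted more than 1.5 mm in its jaws (value of joint comb below -0.0015 m or value of joint comb above 0.0015 m).
It fails at once if the stop is forced against the channel with more than 40 N (contact force between stop and rail above 40 N).
It fails at once if the finished comb, the file or the wax tin is moved more than 15 mm (distance of any of finished_comb, file, wax_tin from where it was at the start of the episode above 0.015 m).
It also fails if it takes over 61 s, if anything falls off the work surface, if the arm or the gripper's body presses on something with over 40 N, if the wrist force passes 120 N, or if a joint passes its speed limit or range.

## Robot

A 6-joint arm with a two-finger parallel gripper is mounted at the origin on the work surface. World frame = base frame: x ahead of the robot, y to its left, z up, the work surface at z = 0. Lengths are in m, angles in rad, forces in N, time in s.
With the tool pointing down it reaches from about 0.35 to 1 m from the base axis. Payload 7.1 kg.
Tool frame: the origin (TCP) lies between the finger pads; the fingertips stand 22 mm ahead of it and the grasp point (between the pads) lies 3 mm ahead of it; z points along the fingers, y is the line along which they close (so a half turn about z gives the same grasp; the last joint's range is limited). The gripper opens to 85 mm and grips with 20 to 120 N. Pads are 22 mm wide; open, the fingers measure 114 mm over their backs; the gripper's body (76 mm by 85 mm) begins 54 mm behind the grasp point. The pads swing forward as they close: fully open they stand 13 mm farther back than shut.
Start: joints at [1.145, 0.423, 1.63, -0, 1.089, -0.019], TCP at [0.247, 0.574, 0.253] pointing down, gripper open.
Joint ranges: [-3, 3], [-0.9, 2.11], [0.09, 2.58], [-1.31, 4.45], [0.11, 2.69], [-2.54, 2.54]. Speed limits (rad/s): [2.39, 2.39, 3.01, 3.14, 3.14, 3.14].

## Interface

Orientations are given as a rotation vector (axis times angle).
In Python, from rig import manip gives the robot as it stands. The module is installed in compiled form; this text tells all that it offers. Calls block until the motion is done:
- manip.move_to(position, orientation): joint-space move of the TCP to a pose.
- manip.servo_line(position, orientation=None, rate=0.15): straight line of the TCP; orientation=None keeps the orientation; rate is the mean speed in m/s.
- manip.set_joints(angles): joint-space move.
- manip.command_gripper(opening, f_grip=None): finger opening in m; f_grip is the grip in N (None keeps the last); returns when the fingers have stopped.
- manip.hold(seconds).
- manip.solve_ik(position, orientation): joint angles nearest the present ones, or None.
- manip.camera(name): name is "scene" or "top" or "wrist"; returns a dict with "image" (480x640x3 uint8, red, green, blue), "fx", "fy", "cx", "cy" (pixels), "cam_to_world" (4x4, takes a point from camera to world coordinates); the wrist camera has in their place "mount" (4x4, takes a point from camera to tool coordinates, whose origin is the TCP and whose axes are the flange's). Camera axes: x right, y down, z forward; pixel columns grow to the right and rows downward; lengths in m; the calibration is good to about 2 mm. A picture is of the moment at which its call begins: read the wrist's pose just before it. There is no depth.
A pose or a line that the arm cannot do raises manip.IKError and nothing moves.
- manip.sign_off(): hands the job in; it is judged then, once.
Readings, each from a call of its own:
- manip.get_time(): time.
- manip.get_joint_positions(): joint angles.
- manip.get_joint_vel(): joint speeds.
- manip.get_tau(): joint torques, N m.
- manip.get_position(): TCP position.
- manip.get_ee_rot(): TCP orientation.
- manip.get_contact_force(): force on the tool from outside, world axes, zero at the start.
- manip.get_torque(): the same for the moment, N m.
- manip.get_width(): finger opening in m.
- manip.get_grip_force(): force on a finger pad.
Only numpy, scipy, OpenCV 4.12 (cv2) and the standard library are available. Lean on these libraries where they do the work, as an engineer would, in place of code of your own. Each camera call takes 0.05 s, during which the arm holds its last target. There are 200 camera calls.

## Working session

There is one attempt and no reset: what is moved stays moved. The work goes in short steps, each a Python script; the robot and the scene stay as the last script left them, time stands still between calls to the robot, and variables do not carry over. Pictures are saved under pics/ and viewed, at most 10 in all, crops included, and the job is handed in when it is done.

```bash
mkdir -p pics; python3 - <<'E'
from rig import manip
import cv2,numpy as np
for n in("scene","top"):
    c=manip.camera(n);cv2.imwrite(f"pics/{n}0.png",c["image"][:,:,::-1])
    print(n,c["fx"],c["fy"],c["cx"],c["cy"],np.round(c["cam_to_world"],4).tolist())
c=manip.camera("wrist");print(c["fx"],c["fy"],c["cx"],c["cy"],np.round(c["mount"],4).tolist())
print(manip.get_position(),manip.get_ee_rot(),manip.get_time(),manip.get_width())
E
```

```text
scene 489.08684297859094 489.08684297859094 323.5444648561205 232.3958334283665 [[-0.3529, 0.6329, -0.6892, 1.0817], [0.9354, 0.2544, -0.2454, 0.2171], [0.02, -0.7313, -0.6818, 0.6753], [0.0, 0.0, 0.0, 1.0]]
top 441.34901937421057 441.34901937421057 319.15952295011897 233.70340996644512 [[0.0228, -0.9874, 0.1564, 0.3734], [-0.999, -0.0167, 0.0403, -0.0046], [-0.0372, -0.1572, -0.9869, 0.8529], [0.0, 0.0, 0.0, 1.0]]
361.8440504460117 361.8440504460117 316.9204476803887 242.5673734993009 [[0.0004, -0.9578, -0.2874, 0.072], [1.0, 0.0005, -0.0002, 0.0002], [0.0003, -0.2874, 0.9578, -0.1213], [0.0, 0.0, 0.0, 1.0]]
[0.24709227 0.57363841 0.25270333] [-6.34560780e-01 -3.07656590e+00  1.87003763e-03] 0.15 0.08562212030512756
```

View pics/top0.png

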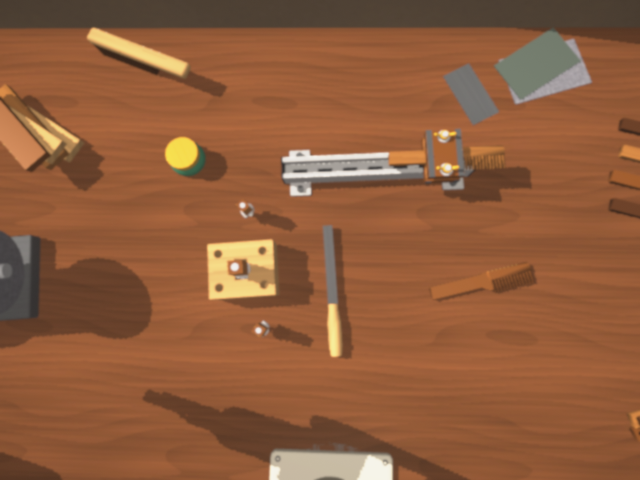

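View pics/scene0.png

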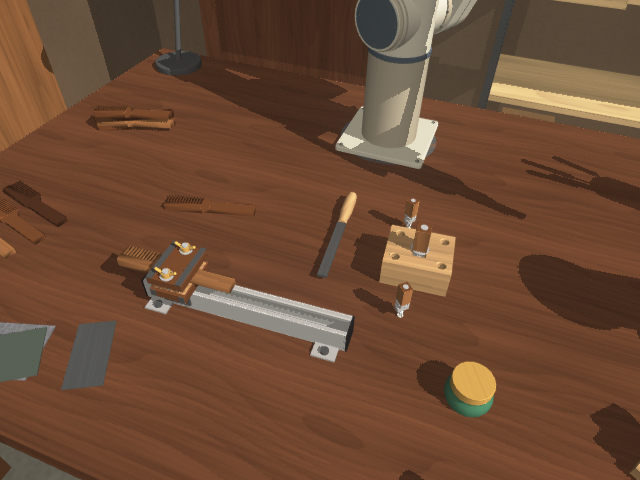

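The top view shows the channel running from (284,167) to about (460,155) with the clamp at (445,155). The block is at (241,269), with a stop in its socket at (237,268). Candidates for the stop are the one in the block (237,268) and two free-standing smaller ones at (246,209) and (262,328). The one in the block's socket fits, because it hangs by its washer and is the larger. I'll confirm it in one enlarged crop.

```bash
python3 - <<'E'
import cv2
a=cv2.imread("pics/top0.png")[115:345,195:505]
cv2.imwrite("pics/c1.png",cv2.resize(a,None,fx=2.5,fy=2.5,interpolation=cv2.INTER_CUBIC))
E
```

```text
(no output)
```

View pics/c1.png

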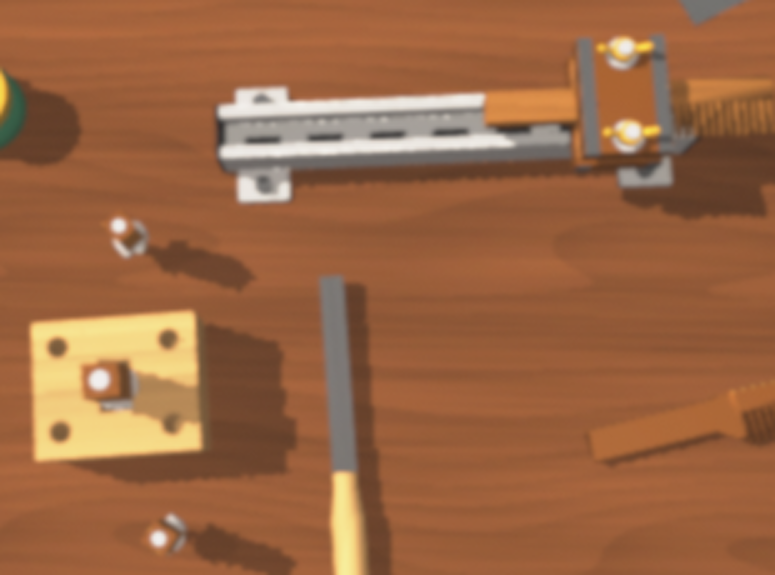

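The crop confirms it. The stop in the socket (crop 105,382) has the wide washer and post, and the free-standing ones at (125,235) and (167,535) are clearly smaller. Next I'll compute first estimates.

```bash
cat > h.py <<'E'
from rig import manip
import numpy as np, cv2
from scipy.spatial.transform import Rotation as R
def ray(c,T,uv,z):
    d=T[:3,:3]@np.array([(uv[0]-c["cx"])/c["fx"],(uv[1]-c["cy"])/c["fy"],1]);o=T[:3,3]
    return o+d*(z-o[2])/d[2]
def proj(c,T,p):
    q=T[:3,:3].T@(np.asarray(p)-T[:3,3]);return np.array([c["cx"]+c["fx"]*q[0]/q[2],c["cy"]+c["fy"]*q[1]/q[2]])
def tool():
    T=np.eye(4);T[:3,:3]=R.from_rotvec(manip.get_ee_rot()).as_matrix();T[:3,3]=manip.get_position();return T
def wrist(name):
    T=tool();c=manip.camera("wrist");T=T@np.array(c["mount"]);cv2.imwrite(f"pics/{name}.png",c["image"][:,:,::-1])
    np.savez(f"pics/{name}.npz",T=T,K=[c[k] for k in("fx","fy","cx","cy")]);return c,T
def load(name):
    f=np.load(f"pics/{name}.npz");return dict(zip(("fx","fy","cx","cy"),f["K"])),f["T"]
def down(a):  # pointing down; tool y axis (closing) at world angle a
    y=np.array([np.cos(a),np.sin(a),0]);z=np.array([0,0,-1.]);return R.from_matrix(np.c_[np.cross(y,z),y,z]).as_rotvec()
E
python3 - <<'E'
from h import *
c=manip.camera("top");T=np.array(c["cam_to_world"])
def p(u,v,z): return np.round(ray(c,T,(195+u/2.5,115+v/2.5),z),4)[:2]
print("block",[p(*q,.056) for q in((30,322),(195,311),(203,450),(36,461))])
print("post top corners",[p(*q,.107) for q in((83,364),(131,362),(84,399),(131,398))],"cap",p(98,380,.11))
print("rail",[p(*q,.041) for q in((222,104),(222,157),(484,95),(512,142))])
print("butt",[p(*q,.07) for q in((484,95),(485,124))])
o=manip.get_ee_rot();print(tool().round(3))
for a in np.linspace(-3,3,13):
    j=manip.solve_ik([.4,.17,.25],down(a));print(round(a,1),None if j is None else np.round(j,2))
E
```

```text
block [array([0.4773, 0.234 ]), array([0.4876, 0.1123]), array([0.3869, 0.1026]), array([0.3763, 0.2232])]
post top corners [array([0.4424, 0.1803]), array([0.4444, 0.1473]), array([0.4186, 0.1783]), array([0.4199, 0.1461])] cap [0.4314 0.1687]
rail [array([0.651, 0.1  ]), array([0.6089, 0.0985]), array([ 0.6602, -0.1005]), array([ 0.6233, -0.1215])]
butt [array([ 0.6499, -0.0971]), array([ 0.6278, -0.0978])]
[[-0.918  0.396 -0.     0.247]
 [ 0.396  0.918 -0.001  0.574]
 [-0.    -0.001 -1.     0.253]
 [ 0.     0.     0.     1.   ]]
-3.0 None
-2.5 None
-2.0 [ 0.37  0.14  2.04 -0.    0.96  2.37]
-1.5 [ 0.37  0.14  2.04 -0.    0.96  1.87]
-1.0 [ 0.37  0.14  2.04 -0.    0.96  1.37]
-0.5 [0.37 0.14 2.04 0.   0.96 0.87]
0.0 [ 0.37  0.14  2.04 -0.    0.96  0.37]
0.5 [ 0.37  0.14  2.04  0.    0.96 -0.13]
1.0 [ 0.37  0.14  2.04 -0.    0.96 -0.63]
1.5 [ 0.37  0.14  2.04 -0.    0.96 -1.13]
2.0 [ 0.37  0.14  2.04 -0.    0.96 -1.63]
2.5 [ 0.37  0.14  2.04 -0.    0.96 -2.13]
3.0 None
```

```bash
python3 - <<'E'
from h import *
manip.command_gripper(.06)
manip.move_to([.635,-.02,.17],down(-1.525));manip.hold(.3);wrist("r1")
manip.move_to([.635,-.02,.17],down(1.617));manip.hold(.3);wrist("r2")
manip.move_to([.431,.165,.20],down(.09));manip.hold(.3);wrist("b1")
print(manip.get_time(),manip.get_position(),manip.get_contact_force())
a=[cv2.imread(f"pics/{n}.png") for n in("r1","r2")]
cv2.imwrite("pics/rr.png",np.vstack([x[90:390] for x in a]))
E
```

```text
8.4833 [0.43110432 0.16488042 0.19991092] [ 0.53820713 -0.94561842 -0.35626144]
```

View pics/rr.png

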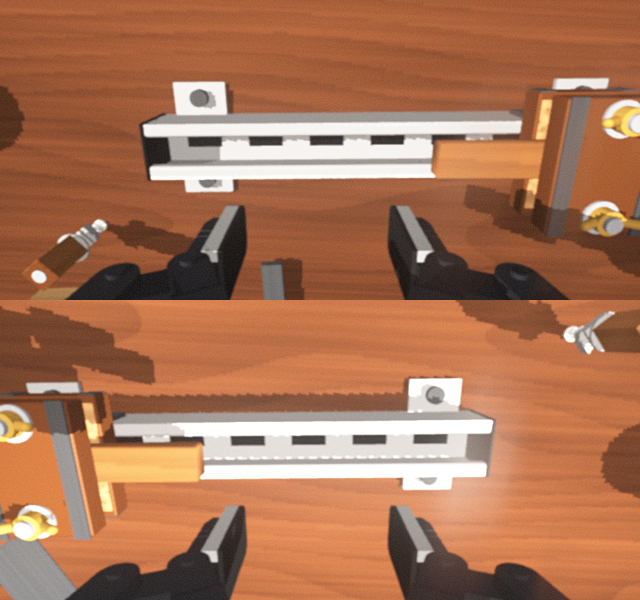

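View pics/b1.png

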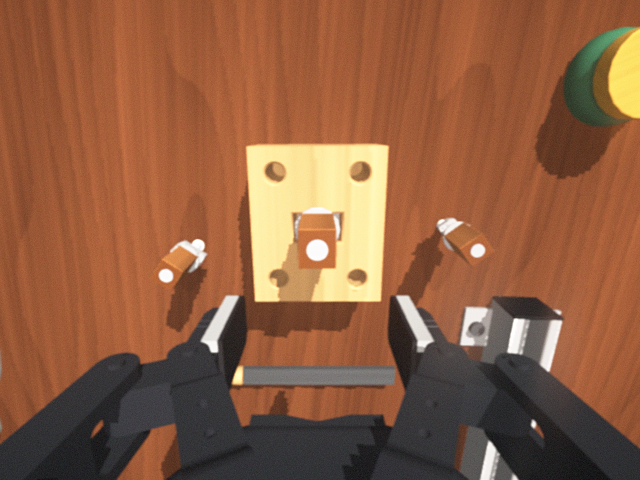

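r1/r2 show the channel lips as bright bands (r1 at rows 212–225 and 256–268, r2 at 414–434 and 460–478 in the stacked view). b1 shows the post's top face centred at (317,250). Next I'll take profiles of the lip edges.

```bash
python3 - <<'E'
from h import *
for n,cols in(("r1",(250,420)),("r2",(220,400))):
    g=cv2.cvtColor(cv2.imread(f"pics/{n}.png"),cv2.COLOR_BGR2GRAY).astype(int)
    for c in cols: print(n,c,list(enumerate(g[195:280,c-3:c+4].mean(1).astype(int),195)) if 0 else " ".join(map(str,g[195:280,c-3:c+4].mean(1).astype(int))))
b=cv2.imread("pics/b1.png");g=cv2.cvtColor(b,cv2.COLOR_BGR2GRAY).astype(int)
for c in (305,330): print("b col",c,"from 205",*g[205:275,c-2:c+3].mean(1).astype(int))
for r in (240,262): print("b row",r,"from 290",*g[r-2:r+3,290:345].mean(0).astype(int))
c,T=load("b1")
m=(b.min(2)>180).astype(np.uint8);_,_,s,ce=cv2.connectedComponentsWithStats(m[240:262,300:334]);print(s,ce+[300,240])
E
```

```text
r1 250 114 116 119 116 114 112 112 122 140 151 153 154 153 155 153 154 152 161 205 240 245 245 244 244 244 244 244 245 244 238 201 131 87 83 93 105 113 121 123 131 170 225 244 245 244 244 244 244 244 244 244 244 245 243 224 176 156 153 150 164 198 235 246 248 246 244 244 244 244 245 247 251 254 243 174 117 112 111 107 104 104 106 109 113 113
r1 420 110 110 109 110 109 113 126 144 152 151 151 153 151 153 150 150 180 229 244 246 245 245 243 243 243 244 243 239 222 181 167 169 182 215 240 244 243 243 243 244 243 244 243 244 243 243 243 243 244 243 244 245 240 199 158 151 147 148 173 221 242 246 247 244 243 243 243 244 247 252 255 255 229 132 110 113 117 117 118 117 117 115 118 118 115
r2 220 94 95 97 98 98 100 110 131 152 160 159 159 159 160 161 157 161 215 255 255 255 255 255 255 255 254 254 254 255 254 250 238 229 224 224 222 224 224 223 223 224 224 222 223 223 223 224 223 223 223 223 225 236 241 217 170 161 160 160 175 227 250 255 255 255 254 254 254 255 255 255 255 255 255 192 153 151 149 150 148 147 147 144 146 143
r2 400 99 99 100 97 103 119 147 161 162 162 162 161 162 160 161 203
[... 758 characters left out ...]
 137 138 143 146 146 144 142 137 133 133 129 130 131 134 130 132 129 132 130 129 129 141 189 231 237 236 235 236 235
b row 240 from 290 233 233 215 164 126 123 127 127 130 132 132 134 133 131 133 134 130 131 135 146 160 177 191 199 209 214 217 220 218 213 208 201 192 177 161 142 133 132 134 133 132 132 133 132 136 158 185 193 180 170 174 198 223 229 228
b row 262 from 290 159 161 163 163 161 162 159 158 149 139 131 130 130 129 129 130 130 129 130 129 128 130 136 142 146 150 154 152 152 150 144 139 133 132 132 129 130 130 130 130 131 131 131 129 138 169 211 231 232 231 231 230 230 228 227
[[  0   0  34  22 382]
 [  6   0  22  21 366]] [[316.14659686 251.18062827]
 [316.86885246 249.78961749]]
```

```bash
python3 - <<'E'
from h import *
def cross(p,th,up,rng):
    for i in rng:
        a,b=(p[i],p[i+1])
        if (a<th<=b) if up else (a>=th>b): return i+(th-a)/(b-a)
for n,cols in(("r1",(240,330,420)),("r2",(220,310,400))):
    g=cv2.cvtColor(cv2.imread(f"pics/{n}.png"),cv2.COLOR_BGR2GRAY).astype(float);c,T=load(n)
    for u in cols:
        p=g[:,u-3:u+4].mean(1)
        e=[cross(p,205,True,range(200,230)),cross(p,200,False,range(275,258,-1)),cross(p,205,True,range(250,262))]
        P=[ray(c,T,(u,v),.041) for v in e[:2]]
        q=ray(c,T,(u,e[2]),.041)
        print(n,u,np.round(e,1),np.round(P[0][:2],4),np.round(P[1][:2],4),"mid",np.round((P[0]+P[1])[:2]/2,4),"w",round(np.linalg.norm(P[0]-P[1]),4),"lip in",np.round(q[:2],4))
c,T=load("r1");print("butt r1",ray(c,T,(433,230),.070),ray(c,T,(433,267),.07))
c,T=load("r2");print("butt r2",ray(c,T,(203,236),.070),ray(c,T,(203,268),.07))
c,T=load("b1")
print("cap",ray(c,T,(316.9,249.8),.109),"face",ray(c,T,(317,248.3),.107))
print("block",[ray(c,T,q,.056)[:2].round(4) for q in((247,145),(387,145),(382,301),(255,301))])
E
```

```text
r1 240 [213.1 268.6 255.3] [0.6534 0.0351] [0.6116 0.0357] mid [0.6325 0.0354] w 0.0418 lip in [0.622  0.0355]
r1 330 [212.2 267.9 254.5] [ 0.657  -0.0283] [ 0.6153 -0.0307] mid [ 0.6361 -0.0295] w 0.0418 lip in [ 0.6257 -0.0301]
r1 420 [211.5 267.3 253.7] [ 0.6605 -0.0915] [ 0.6188 -0.0969] mid [ 0.6396 -0.0942] w 0.042 lip in [ 0.6294 -0.0956]
r2 220 [211.8 268.9 254.6] [ 0.6187 -0.0895] [ 0.6617 -0.0908] mid [ 0.6402 -0.0901] w 0.043 lip in [ 0.6505 -0.0905]
r2 310 [211.  268.1 253.7] [ 0.6151 -0.0262] [ 0.658  -0.0244] mid [ 0.6365 -0.0253] w 0.0429 lip in [ 0.6468 -0.0249]
r2 400 [210.  267.3 252.8] [0.6115 0.037 ] [0.6543 0.0418] mid [0.6329 0.0394] w 0.043 lip in [0.643  0.0405]
butt r1 [ 0.6546677  -0.09258801  0.07      ] [ 0.62988667 -0.09604412  0.07      ]
butt r2 [ 0.62841758 -0.09311989  0.07      ] [ 0.65015957 -0.09407069  0.07      ]
cap [0.43190991 0.16932696 0.109     ] face [0.43194171 0.16966545 0.107     ]
block [array([0.3771, 0.2255]), array([0.4759, 0.2344]), array([0.4895, 0.114 ]), array([0.3878, 0.1048])]
```

```bash
python3 - <<'E'
from h import *
P=[.432,.1697]
a=.09
manip.move_to(P+[.125],down(a+np.pi/2));manip.servo_line(P+[.090],rate=.08)
manip.command_gripper(.015,20);print("pre",manip.get_width(),manip.get_grip_force(),manip.get_contact_force(),manip.get_position())
manip.command_gripper(.05)
manip.servo_line(P+[.125],rate=.1)
manip.move_to(P+[.125],down(a));manip.servo_line(P+[.090],rate=.08)
manip.command_gripper(.01,60);print("grip",manip.get_width(),manip.get_grip_force(),manip.get_contact_force(),manip.get_position())
manip.servo_line(P+[.20],rate=.12);manip.hold(.2)
print("lift",manip.get_width(),manip.get_contact_force(),manip.get_position(),manip.get_time())
wrist("held")
E
```

```text
pre 0.025754647945207383 23.31849306821823 [ 0.20548006 -1.74160222  5.40030971] [0.43231666 0.16978049 0.09047264]
grip 0.023303044550094836 58.67755830287933 [-0.54848096 -0.01936463  3.94156311] [0.43235915 0.16982459 0.0905016 ]
lift 0.02383944817728361 [-0.58223663 -0.23679219 -0.98528842] [0.43160748 0.16956097 0.19930203] 15.3
```

View pics/held.png

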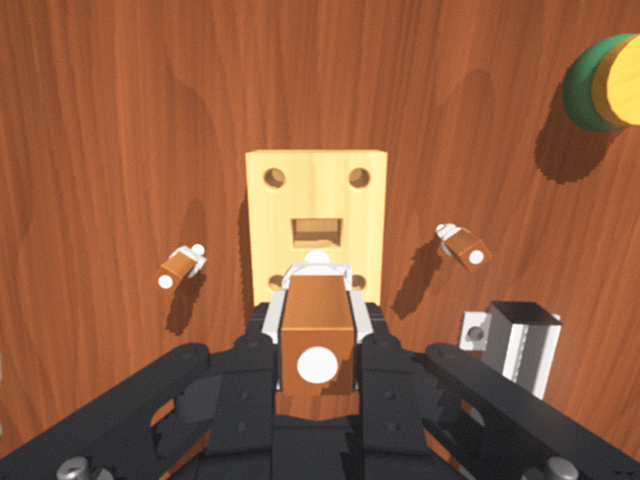

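The grasp shows the post square between the pads, with the block's socket now empty. Next I'll insert the nut step by step while watching the force.

```bash
python3 - <<'E'
from h import *
P=[.6359,-.02];o=down(np.pi/2+.0555)
manip.move_to(P+[.20],o);manip.servo_line(P+[.14],rate=.12);manip.hold(.1);wrist("ins")
f0=manip.get_contact_force();print(f0,manip.get_position())
manip.servo_line(P+[.099],rate=.08)
for z in np.arange(.0975,.0765,-.0015):
    manip.servo_line(P+[z],rate=.04);f=manip.get_contact_force()-f0
    print(round(z,4),f.round(1),manip.get_position().round(4))
    if f[2]>9 or np.hypot(*f[:2])>7: print("STOP");break
print(manip.get_time())
E
```

```text
[ 0.21497765 -0.44762374 -1.5513687 ] [ 0.6366326  -0.02003917  0.14107057]
0.0975 [-0.8  0.3 -0.8] [ 0.6361 -0.02    0.0979]
0.096 [-0.   0.8  0.3] [ 0.6359 -0.02    0.0961]
0.0945 [0.6 0.6 0.7] [ 0.6358 -0.02    0.0944]
0.093 [-1.3 -0.   0.2] [ 0.6355 -0.02    0.0928]
0.0915 [-2.1  0.   0.3] [ 0.6355 -0.02    0.0911]
0.09 [-2.8  0.3 -1.2] [ 0.6356 -0.02    0.0897]
0.0885 [-3.6  1.6 -0.9] [ 0.6356 -0.02    0.0882]
0.087 [-4.1  0.2  1.2] [ 0.6356 -0.02    0.0868]
0.0855 [-4.8 -0.1  2.8] [ 0.6356 -0.02    0.0854]
0.084 [-5.4  0.1  1.9] [ 0.6356 -0.02    0.084 ]
0.0825 [-6.3  0.   3.7] [ 0.6356 -0.02    0.0826]
0.081 [-6.   0.2  3.8] [ 0.6357 -0.02    0.0812]
0.0795 [-5.8  0.5  4.5] [ 0.6357 -0.02    0.0798]
0.078 [-3.1  0.   3.4] [ 0.6368 -0.02    0.0786]
0.0765 [-1.   1.2  6.2] [ 0.637 -0.02   0.077]
22.25
```

```bash
python3 - <<'E'
from h import *
P=[.6349,-.02,.0768];a0=np.pi/2+.0555
manip.servo_line(P,rate=.02);manip.hold(.2);print(manip.get_position().round(4),manip.get_contact_force().round(1))
for k in range(1,9):
    manip.move_to(P,down(a0-np.pi/2*k/8));f=manip.get_contact_force();t=manip.get_torque()
    print(k,f.round(1),t.round(2),manip.get_position().round(4),round(manip.get_width(),4))
    if np.linalg.norm(f)>15 or abs(t[2])>1: print("STOP");break
print(manip.get_time())
E
```

```text
[ 0.6356 -0.02    0.0771] [2.1 0.1 3.6]
1 [ 0.9 -0.4  4.6] [-0.04 -0.25 -0.03] [ 0.6346 -0.02    0.0767] 0.0233
2 [0.5 0.2 4.5] [-0.04 -0.07 -0.06] [ 0.6344 -0.02    0.0766] 0.0234
3 [-0.   0.   5.6] [-0.    0.09 -0.02] [ 0.6345 -0.02    0.0766] 0.0233
4 [-1.3 -0.3  3.9] [-0.06  0.11 -0.07] [ 0.6346 -0.02    0.0767] 0.0236
5 [-1.5 -0.6  5.2] [ 0.06  0.14 -0.06] [ 0.6348 -0.02    0.0767] 0.0233
6 [-0.5 -0.1  4.7] [0.   0.09 0.01] [ 0.6349 -0.02    0.0768] 0.0232
7 [-0.6 -0.3  4.5] [0.04 0.02 0.  ] [ 0.635  -0.02    0.0768] 0.0235
8 [0.1 0.8 3.7] [ 0.02  0.   -0.08] [ 0.635  -0.02    0.0768] 0.0231
25.1667
```

```bash
python3 - <<'E'
from h import *
P=[.635,-.02]
for z in np.arange(.0778,.0823,.0007):
    manip.servo_line(P+[z],rate=.02);manip.hold(.05);f=manip.get_contact_force()
    print(round(z,4),f.round(1),manip.get_torque().round(2),manip.get_position().round(4))
    if f[2]<-5: print("STOP");break
print(manip.get_time());wrist("up")
E
```

```text
0.0778 [1.2 0.7 3.5] [ 0.   -0.01  0.07] [ 0.635  -0.02    0.0778]
0.0785 [0.4 0.2 2.9] [ 0.01 -0.1   0.01] [ 0.635  -0.02    0.0785]
0.0792 [0.3 1.  3.8] [-0.05 -0.07 -0.02] [ 0.635  -0.02    0.0792]
0.0799 [ 0.7 -1.   2.4] [-0.03 -0.04 -0.02] [ 0.635  -0.02    0.0799]
0.0806 [-0.   0.1  2.2] [-0.03 -0.14  0.01] [ 0.635  -0.02    0.0806]
0.0813 [0.8 1.1 0.5] [-0.02 -0.26  0.03] [ 0.635  -0.02    0.0812]
0.082 [ 2.6  0.1 -5.9] [-0.04 -0.47  0.03] [ 0.6348 -0.02    0.0816]
STOP
27.2667
```

View pics/up.png

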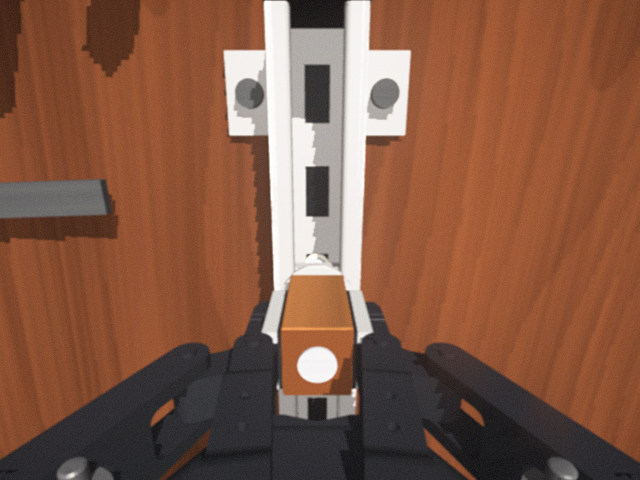

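The image shows the stop square in the channel with its washer just above the lips. The force reverses at TCP z 0.0812, so it is caught. Next I'll slide it along.

```bash
cat > slide.py <<'E'
from h import *
d=np.array([.0555,-.9985,0]);P=np.array([.635,-.02,.0811])
manip.servo_line(P,rate=.02)
for s in(.02,.04,.050):
    manip.servo_line(P+d*s,rate=.03);f=manip.get_contact_force();print(s,f.round(1),manip.get_position().round(4))
    if np.linalg.norm(f)>7: raise SystemExit("STOP")
manip.hold(.2);b=np.mean([manip.get_contact_force()@d for _ in range(3)]);print("base",b)
s=.050
while s<.070:
    s+=.0005;manip.servo_line(P+d*s,rate=.01);manip.hold(.05)
    f=manip.get_contact_force();n=-(f@d);print(round(s,4),round(n,1),f.round(1),manip.get_position().round(4))
    if n>3.5: break
print(manip.get_time())
E
python3 slide.py
```

```text
0.02 [-1.2 -0.9  1.1] [ 0.6361 -0.0405  0.0811]
0.04 [-0.5 -1.   0.6] [ 0.6373 -0.0604  0.0811]
0.05 [-0.1  0.2  1.5] [ 0.6378 -0.0703  0.0811]
base 1.5470490756748028
0.0505 -0.8 [ 0.3 -0.8  0.6] [ 0.6378 -0.0704  0.0811]
0.051 1.7 [-1.2  1.6  2.1] [ 0.6378 -0.0707  0.0811]
0.0515 1.9 [-0.1  1.9  1.5] [ 0.6378 -0.0713  0.0811]
0.052 2.0 [-0.8  2.   2.8] [ 0.6379 -0.072   0.0811]
0.0525 2.3 [-0.5  2.3  1.4] [ 0.6379 -0.0725  0.0811]
0.053 1.5 [-0.5  1.5  1.8] [ 0.638  -0.073   0.0811]
0.0535 1.6 [-0.5  1.5  0.9] [ 0.6379 -0.0734  0.0811]
0.054 1.8 [-0.7  1.7  1.4] [ 0.638  -0.0739  0.0811]
0.0545 2.6 [-0.4  2.6  0.4] [ 0.638  -0.0744  0.0811]
0.055 1.6 [-1.4  1.6  0.7] [ 0.6381 -0.0749  0.0811]
0.0555 2.3 [0.1 2.3 1.4] [ 0.6381 -0.0755  0.0811]
0.056 2.1 [-0.8  2.1  1.5] [ 0.6381 -0.0759  0.0811]
0.0565 1.4 [-0.9  1.4  0.4] [ 0.6381 -0.0765  0.0811]
0.057 1.0 [-1.1  0.9  1.3] [ 0.6382 -0.0769  0.0811]
0.0575 2.2 [-0.5  2.2  2. ] [ 0.6382 -0.0775  0.0811]
0.058 1.9 [-0.2  1.9  1.5] [ 0.6382 -0.0779  0.0811]
0.0585 1.1 [-1.1  1.1  1.2] [ 0.6383 -0.0785  0.0811]
0.059 1.6 [-0.4  1.6  0.8] [ 0.6383 -0.079   0.0811]
0.0595 1.2 [-1.4  1.1  2. ] [ 0.6383 -0.0795  0.0811]
0.06 1.7 [0.1 1.7 1.6] [ 0.6383 -0.0799  0.0811]
0.0605 2.0 [0.2 2.1 1.7] [ 0.6384 -0.0805  0.0811]
0.061 1.7 [-0.7  1.6  1.5] [ 0.6384 -0.0809  0.0811]
0.0615 1.4 [-1.4  1.4  1.7] [ 0.6384 -0.0814  0.0811]
0.062 1.9 [-0.7  1.9  1.6] [ 0.6384 -0.0819  0.0811]
0.0625 2.0 [-0.7  2.   1.8] [ 0.6385 -0.0824  0.0811]
0.063 1.1 [-0.4  1.1  1.3] [ 0.6385 -0.0829  0.0811]
0.0635 2.3 [0.  2.3 1.2] [ 0.6385 -0.0834  0.0811]
0.064 5.2 [-0.8  5.2  2.8] [ 0.6385 -0.0835  0.0811]
38.2833
```

Contact shows at s = 0.064: the force rises from about 1.8 N of friction to 5.2 N. Next I'll press to about 8 N net, ease off and release.

```bash
cat > press.py <<'E'
from h import *
d=np.array([.0555,-.9985,0]);P=np.array([.635,-.02,.0811])
def n():
    v=[]
    for _ in range(4): v.append(-(manip.get_contact_force()@d));manip.hold(.02)
    return np.mean(v)
s=.064;v=n()
while v<9.0 and s<.0665:
    s+=.00015;manip.servo_line(P+d*s,rate=.01);manip.hold(.05);v=n();print(round(s,5),round(v,2),manip.get_position().round(4))
manip.hold(.4);print(n(),manip.get_contact_force().round(1),manip.get_time())
E
python3 press.py
```

```text
0.06415 5.79 [ 0.6385 -0.0836  0.0811]
0.0643 6.76 [ 0.6385 -0.0836  0.0811]
0.06445 6.91 [ 0.6385 -0.0836  0.0811]
0.0646 7.76 [ 0.6385 -0.0836  0.0811]
0.06475 8.76 [ 0.6385 -0.0836  0.0811]
0.0649 9.43 [ 0.6385 -0.0836  0.0811]
9.500435526386886 [-1.2  9.7  2.1] 41.0167
```

```bash
python3 - <<'E'
from h import *
d=np.array([.0555,-.9985,0]);P=np.array([.635,-.02,.0811])
manip.servo_line(P+d*.0643,rate=.01);manip.hold(.1)
manip.command_gripper(.05);manip.hold(.1);print(manip.get_contact_force().round(1),manip.get_position().round(4))
manip.servo_line(P+d*.0643+[0,0,.12],rate=.1);manip.hold(.2)
print(manip.get_contact_force().round(1),manip.get_time());wrist("end")
manip.move_to([.50,.10,.30],down(.09))
c=manip.camera("scene");i=c["image"][:,:,::-1][220:380,120:380];e=cv2.imread("pics/end.png")
T=np.array(c["cam_to_world"])
cv2.imwrite("pics/fin.png",np.hstack([cv2.resize(i,(440,300),interpolation=cv2.INTER_CUBIC),cv2.resize(e,(360,270))[:300] if 0 else cv2.copyMakeBorder(cv2.resize(e,(360,270)),0,30,0,0,cv2.BORDER_CONSTANT)]))
print(manip.get_time())
E
```

```text
[ 0.3 -0.7  0.4] [ 0.6386 -0.0845  0.0811]
[0.5 0.8 0.2] 43.3917
44.475
```

View pics/fin.png

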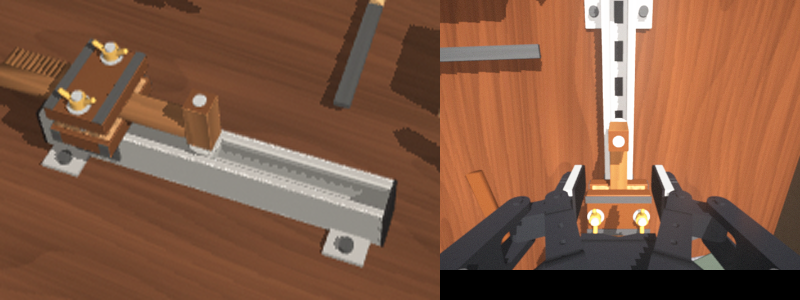

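The picture shows the stop upright in the channel at (200,125), square and against the comb's butt, with the gripper clear. I'm handing it in.

```bash
python3 -c "
from rig import manip
print(manip.sign_off())"
```

```text
the job is handed in; nothing more can be done
None
```

The stop is caught across the channel, was pressed on the comb's butt with an estimated 7.6 N (9.5 N measured less about 1.8 N friction), and was let go against it; I handed the job in at about 44.5 s, and the sign-off returned no verdict.

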